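Fold out the thermometer stand and stand the readout on it

ROBOT

A 6-joint arm with a two-finger parallel gripper is mounted at the origin on the work surface. World frame = base frame: x ahead of the robot, y to its left, z up, the work surface at z = 0. Lengths are in m, angles in degrees, forces in N, time in s.
With the tool pointing down it reaches from about 0.25 to 0.725 m from the base axis. Payload 9.7 kg.
Tool frame: the origin (TCP) lies at the very end of the fingers, on their centre line; the grasp point (between the pads) lies 19 mm behind it (bot.hold_point_z is the distance from the TCP to the grasp point, in m); z points along the fingers, y is the line along which they close (so a half turn about z gives the same grasp; the last joint's range is limited). The gripper opens to 85 mm and grips with 20 to 120 N. Pads are 22 mm wide; open, the fingers measure 114 mm over their backs; the gripper's body (76 mm by 85 mm) begins 54 mm behind the grasp point. The pads swing forward as they close: fully open they stand 13 mm farther back than shut.
Start: joints at [67.437, 4.979, 10.078, 95.1, 0, 90], TCP at [0.211, 0.508, 0.231] pointing down, gripper open.
Joint ranges: [-179.16, 179.16], [-48.56, 103.87], [-65.8, 70.77], [-126.05, 130.52], [-82.76, 87.17], [-180, 180]. Speed limits (degrees/s): [127.2, 127.2, 147.25, 180, 180, 180].

INTERFACE

Orientations are given as [roll, pitch, yaw] about the fixed x, y, z axes, in that order (R = Rz(yaw) Ry(pitch) Rx(roll)).
In Python, from workcell import bot gives the robot as it stands.
- The arm moves only by the tool play_rows, never from a script. Its argument "targets" is a list of rows, each an object with "grip": the closure in counts, from 0 (fully open) to 255 (shut); "linear": the shift along the world's x, y, z in cm, a list of three; "delta_rot": the turn, a rotation vector about the world's x, y, z in rad, a list of three. A call has 1 to 10 rows; each row is the pose to reach, as a shift and turn from the pose commanded when the call began; what a row does not reach only later rows make up. A row lasts 1/10 s, in which the tool goes at most 50 mm and 8.59 degrees, less where a joint would pass 70% of its speed; a pose out of reach is approached as far as the arm can. A call with a gripper value outside its range is refused whole. The fingers move at their own pace and stop on an object; "force" is the grip in N (left out, the last holds). Time passes only in rows, so rows that repeat a pose let the fingers close. It gives the time, the measured TCP pose, the force, the opening and the grip force at its end, in the units of the state.
- bot.get_obs(): the state, without advancing time (a new reading comes with each control period).
- bot.camera(name): name is "scene" or "top" or "wrist"; returns a dict with "color" (420x560x3 uint8, red, green, blue), "range_z" (420x560 float32, m along the optical axis (not along the pixel's ray), 0 where there is no reading), "fov_y" (degrees; the focal length in pixels is half the picture's height over the tangent of half this angle, whatever the lens; pixels are square), "cx", "cy" (the principal point, pixels), "world_to_cam" (4x4, takes a point from world to camera coordinates). Camera axes: x right, y up, looking along -z (the intrinsics and any distortion apply to the point x, -y, -z); pixel columns grow to the right and rows downward; lengths in m; the calibration is good to about 2 mm. A picture is of the moment at which its call begins.
- bot.job_done(): hands the job in; it is judged then, once.
Trained networks look in a picture, given as the dict that the camera call returned (one of the last four; its "shot" number tells which), for a name from the list of things; names that differ only in an ending like _2 or _b are one class to them, and where a whole thing is asked for, a point or a joint stands for the part that bears it (a point fixed in the world has none). Each returns a list of dicts, best first, with "conf" (0 to 1); they miss things now and then, are a little off and sometimes report something else, mostly with a low value. They report only what shows in the picture. A call takes as long as a camera call. They do not tell look-alikes from the thing itself.
- bot.search_frame(picture, target): "box" ([left, top, right, bottom] in pixels, round what is visible of it).
- bot.trace(picture, target): "pixels" (420x560 bool, what is visible of it) and "box" ([left, top, right, bottom] in pixels, round what is visible of it).
- bot.pinpoint(picture, target): "pixel" ([column, row] in pixels: a listed point, or the origin of a listed thing).
The state is a dict: "time": time; "q": joint angles; "qd": joint speeds; "joint_efforts": joint torques, N m; "ee_pos": TCP position; "tcp_rot": TCP orientation; "wrist_force": force on the tool from outside, world axes, zero at the start; "torque": the same for the moment, N m; "opening": finger opening in m; "grasp_force": force on a finger pad.
Only numpy, scipy, OpenCV 4.12 (cv2) and the standard library are available. Lean on these libraries where they do the work, as an engineer would, in place of code of your own. Each camera call takes 0.05 s, during which the arm holds its last target. There are 200 camera calls.

TASK

Swing the stand's folding prop leg up and back until it bears on its stop bar, and press it home firmly by feel for a moment, without ever pushing the leg harder than 15 N. Then take the handheld thermometer out of its dock and stand it squarely in the middle of the stand, foot behind the front lip, its back leaning on the prop leg and its screen facing away from the leg. Let go, with the leg still out at its stop and the other things on the bench left where they are.

Things in the scene. Friction and masses are not known exactly. Their poses are not given: they have to be found in the camera images.
- stand: Aluminium plate fixed to the bench, 160 x 110 x 10 mm (x, y, z), from x -70 to +90 mm of its origin on the bench. Its +x points away from the robot (yaw up to 0.35 rad). The prop leg's hinge runs along y at x +30 mm, 16 mm above the bench, between two cheeks (x 15 to 45, |y| 35 to 41, up to 32 mm). The thermometer's foot belongs on the plate (10 mm high) between lip and leg.
- lip (a point): Middle of the rear top edge of the stand's front lip: an upright strip 6 mm thick, 90 mm wide across y, its rear face at the stand's x -11 mm, its top 25 mm above the bench.
- prop_leg: Folding prop leg: grey flat plate 44 mm wide (y), 5 mm thick, 6 to 100 mm from the hinge. Origin on the hinge axis; its -x runs to its tip, y is the hinge axis (parallel to the stand's y), its -z face is the front, on which the thermometer leans. It starts part folded: tip towards the robot, 0.8 to 1.25 rad above level.
- leg_tip (a point): Middle of the leg's tip edge, 100 mm from the hinge. Pushing tip or front face towards the stand's +x swings the leg up, past upright, back onto the stop. Stiff hinge (0.15 N m): it stays where left and takes about 2 N at 80 mm, more at a slant. At the stop, a push of 6 to 12 N at 70 to 80 mm from the hinge, kept for half a second, seats it; over 15 N from gripper or thermometer harms it.
- meter: The handheld thermometer: white case 24 mm thick (x), 56 mm wide (y), 150 mm tall (z), 0.18 to 0.35 kg. Origin at the centre of its foot. The screen and keys are on its -x side. Two low socket rings (8 mm, look only) on top. It starts upright in the dock, screen to the dock's -x.
- meter_top (a point): Centre of the top of the thermometer's case, 150 mm above its foot. Take it by its 56 mm wide sides within 25 mm of the top: deeper, the gripper's knuckles squeeze the case.
- dock: Black open-topped dock fixed to the bench, 42 x 74 x 35 mm outside (x, y, z), walls and floor 5 mm, so the thermometer stands 5 mm above the bench with 4 mm play all round. Origin at the centre of its underside.
- standard: Bystander: steel resistance-standard can 66 mm across, 102 mm tall with brass terminals, standing between stand and dock. Origin under its centre.
- adapter: Bystander: small black plug adapter, 20 x 30 x 18 mm with a 22 mm pin. Origin under its centre.
- driver: Bystander: screwdriver 170 mm long, lying.
- pocket_meter: Bystander: grey pocket multimeter 110 x 60 x 26 mm, lying flat.
- tape_roll: Bystander: roll of label paper 60 mm across, 24 mm high.
- well_insert: Bystander: aluminium cylinder 30 mm across, 60 mm tall, standing.
- stop: The stop behind the leg: rubber-covered bar 10 mm thick, 62 mm long along y, 70 mm from the hinge, clamped on side arms to a fixed frame; it does not give way. The leg meets it leaning back 0.26 to 0.44 rad from upright, different every time. The origin (on the hinge axis) and axes (parallel to the stand's) are the frame's and do not tell where the bar is clamped: find it by feel or by eye.
Not all that is in view belongs to the job. Leave any pink or yellow look-alike of the dock alone.

How it is judged:
By the outcome, as a careful person would: the job done as asked, in the order asked, and still so for the second after the job is handed in, with the robot touching nothing.
It also fails if it takes over 70 s, if anything falls off the work surface, if the arm or the gripper's body presses on something with over 40 N, if the wrist force passes 120 N, or if a joint passes its speed limit or range.

## Working session

There is one attempt and no reset: what is moved stays moved. The work goes in short steps, Python scripts to look and compute and a tool call to move; the robot and the scene stay as the last step left them, time stands still between calls to the robot, and variables do not carry over. Pictures are saved under pics/ and viewed, at most 10 in all, crops included, and the job is handed in when it is done.

Besides the shell and the picture viewer there is one more tool, called after "Request:" as name(argument=value, ...) on one line, values as JSON. play_rows: Moves the arm, as the interface text tells. Its arguments: {"type":"object","properties":{"targets":{"type":"array","items":{"type":"object","properties":{"grip":{"type":"number"},"linear":{"type":"array","items":{"type":"number"}},"delta_rot":{"type":"array","items":{"type":"number"}}}}},"force":{"type":"number"}},"required":["targets"]}

```bash
ls; mkdir -p pics
cat > h.py <<'E'
import numpy as np, cv2
from workcell import bot
def f(p): return p["color"].shape[0]/2/np.tan(np.radians(p["fov_y"])/2)
def deproj(p,u,v,z=None):
    "pixels -> world using range (no distortion assumed)"
    u=np.asarray(u,float);v=np.asarray(v,float)
    if z is None: z=p["range_z"][np.round(v).astype(int),np.round(u).astype(int)]
    F=f(p); c=np.stack([(u-p["cx"])/F*z,-(v-p["cy"])/F*z,-z,np.ones_like(u)],-1)
    return (c@np.linalg.inv(p["world_to_cam"]).T)[...,:3]
def proj(p,X):
    X=np.atleast_2d(X);c=np.c_[X,np.ones(len(X))]@p["world_to_cam"].T
    return np.c_[p["cx"]+f(p)*c[:,0]/-c[:,2], p["cy"]-f(p)*c[:,1]/-c[:,2]]
def cloud(p,mask):
    v,u=np.nonzero(mask&(p["range_z"]>0)); return deproj(p,u,v)
def save(p,n): cv2.imwrite("pics/"+n,p["color"][:,:,::-1])
E
python3 - <<'E'
from h import *
S=bot.camera("scene");T=bot.camera("top")
print({k:v for k,v in S.items() if k not in("color","range_z")}, {k:v for k,v in T.items() if k not in("color","range_z")})
cv2.imwrite("pics/a.png",S["color"][:,:,::-1]);cv2.imwrite("pics/b.png",T["color"][:,:,::-1])
for n,p in(("scene",S),("top",T)):
  for t in["stand","prop_leg","meter","dock","standard","adapter","driver","pocket_meter","tape_roll","well_insert","stop"]:
    for r in bot.trace(p,t)[:2]:
      c=cloud(p,r["pixels"]); 
      if len(c): print(n,t,round(r["conf"],2),r["box"],np.percentile(c,[2,50,98],axis=0).round(3).tolist())
  for t in["lip","leg_tip","meter_top","meter","dock","stand","prop_leg"]:
    for r in bot.pinpoint(p,t)[:2]: print(n,"pt",t,round(r["conf"],2),np.round(r["pixel"]),deproj(p,*r["pixel"]).round(3))
print(bot.get_obs()["time"])
E
```

```text
pics
{'fov_y': 56.537782213463466, 'cx': 273.341910005103, 'cy': 210.74877421819434, 'world_to_cam': array([[ 0.15885681,  0.98725377,  0.00972163, -0.08935832],
       [-0.56562588,  0.08293421,  0.82048113,  0.22241511],
       [ 0.80921683, -0.13583782,  0.57159094, -1.49918538],
       [ 0.        ,  0.        ,  0.        ,  1.        ]]), 'shot': 1} {'fov_y': 57.04943230235236, 'cx': 278.87342952449484, 'cy': 210.6937511846953, 'world_to_cam': array([[-0.01464533, -0.99960879, -0.02382815,  0.0093216 ],
       [ 0.98359181, -0.01868801,  0.17943774, -0.56889053],
       [-0.17981284, -0.02080925,  0.98348072, -1.09106541],
       [ 0.        ,  0.        ,  0.        ,  1.        ]]), 'shot': 2}
scene stand 0.97 [313.7, 201.9, 370.4, 260.6] [[0.497, 0.125, 0.002], [0.59, 0.174, 0.013], [0.648, 0.233, 0.104]]
scene prop_leg 0.82 [332.0, 202.3, 353.7, 243.1] [[0.55, 0.157, 0.012], [0.567, 0.179, 0.07], [0.59, 0.201, 0.108]]
scene prop_leg 0.51 [326.1, 225.7, 366.6, 252.1] [[0.597, 0.133, 0.024], [0.618, 0.18, 0.07], [0.635, 0.226, 0.087]]
scene meter 0.93 [168.4, 201.7, 196.2, 24
[... 3032 characters left out ...]
, -0.002], [0.646, 0.382, 0.056], [0.663, 0.412, 0.063]]
top stop 0.74 [201.2, 194.5, 233.2, 207.1] [[0.592, 0.134, 0.009], [0.612, 0.175, 0.071], [0.63, 0.226, 0.088]]
top stop 0.54 [209.3, 206.1, 230.1, 215.5] [[0.547, 0.157, 0.009], [0.568, 0.177, 0.067], [0.595, 0.202, 0.11]]
top pt lip 0.27 [214. 217.] [0.56  0.201 0.011]
top pt leg_tip 0.69 [215. 218.] [0.558 0.197 0.012]
top pt meter_top 0.81 [361. 210.] [ 0.546 -0.22   0.166]
top pt meter 0.57 [357. 218.] [ 0.54  -0.225  0.078]
top pt dock 0.86 [316. 222.] [ 0.538 -0.111  0.006]
top pt dock 0.65 [361. 249.] [ 0.456 -0.246  0.002]
top pt stand 0.7 [224. 220.] [0.551 0.17  0.01 ]
top pt prop_leg 0.48 [219. 206.] [0.595 0.186 0.01 ]
1.9
```

Run:
```python
import cv2,numpy as np
a=cv2.imread("pics/a.png")[185:290,80:440];b=cv2.imread("pics/b.png")[160:270,130:440]
a=cv2.resize(a,(800,233),interpolation=3);b=cv2.resize(b,(800,284),interpolation=3)
cv2.imwrite("pics/c.png",np.vstack([a,b]))
```

```text
(no output)
```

View pics/c.png

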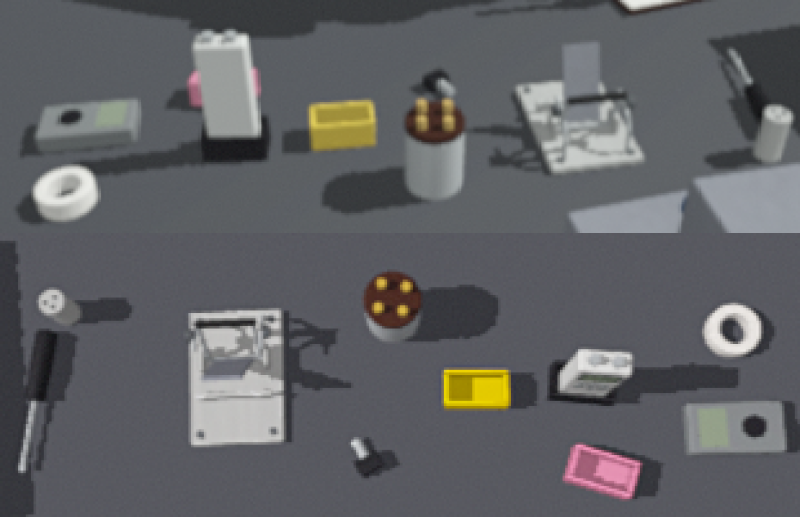

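Run:
```python
from h import *
o=bot.get_obs();print({k:np.round(o[k],3).tolist() for k in o})
W=bot.camera("wrist");M=np.linalg.inv(W["world_to_cam"]);print(M.round(3),W["fov_y"],W["cx"],W["cy"])
```

```text
{'time': 1.9, 'q': [67.437, 4.98, 10.079, 95.1, 0.001, 90.0], 'qd': [0.021, -0.103, 0.059, 0.015, 0.159, 0.042], 'joint_efforts': [0.001, -52.009, 46.486, 0.002, 0.0, -0.0], 'ee_pos': [0.211, 0.508, 0.231], 'tcp_rot': [-179.999, -0.001, 157.437], 'wrist_force': [0.313, 0.492, 0.188], 'torque': [-0.064, 0.049, -0.007], 'grasp_force': 0.0, 'opening': 0.085}
[[ 0.383 -0.883 -0.272  0.141]
 [ 0.924  0.366  0.113  0.536]
 [-0.    -0.294  0.956  0.373]
 [ 0.     0.     0.     1.   ]] 60.70139349447891 276.8374355453334 212.69317854256698
```

Request:
play_rows(targets=[{"grip": 0,"linear": [5,-5,1]},{"grip": 0,"linear": [10,-10,3]},{"grip": 0,"linear": [14,-14,5]},{"grip": 100,"linear": [18,-18,7]},{"grip": 255,"linear": [22,-23,9]},{"grip": 255,"linear": [25,-27,10]},{"grip": 255,"linear": [28,-31,10]},{"grip": 255,"linear": [28,-33,10]},{"grip": 255,"linear": [28,-33,10]}])

```text
validation failed for argument at $.ta...
```

Request:
play_rows(targets=[{"grip": 0,"linear": [4,-4,1],"delta_rot": [0,0,0.06]},{"grip": 0,"linear": [7,-7,3],"delta_rot": [0,0,0.12]},{"grip": 0,"linear": [10,-11,5],"delta_rot": [0,0,0.18]},{"grip": 100,"linear": [14,-15,7],"delta_rot": [0,0,0.24]},{"grip": 255,"linear": [17,-19,9],"delta_rot": [0,0,0.3]},{"grip": 255,"linear": [20,-23,10],"delta_rot": [0,0,0.36]},{"grip": 255,"linear": [24,-27,10],"delta_rot": [0,0,0.39]},{"grip": 255,"linear": [26,-31,10],"delta_rot": [0,0,0.39]},{"grip": 255,"linear": [28,-33,10],"delta_rot": [0,0,0.39]},{"grip": 255,"linear": [28,-33,10],"delta_rot": [0,0,0.39]}])

```text
time: 2.95
ee_pos: [0.4938, 0.1737, 0.3306]
tcp_rot: [-179.9, -0.0, 179.5]
wrist_force: [0.5, 0.2, 0.2]
opening: -0.0002
grasp_force: 0.0
```

Run:
```python
from h import *
W=bot.camera("wrist");save(W,"w1.png")
print(W["world_to_cam"].tolist(),f(W))
for t in["stand","prop_leg","stop"]:
    for r in bot.trace(W,t)[:2]:
      c=cloud(W,r["pixels"]);print(t,round(r["conf"],2),r["box"],np.percentile(c,[1,50,99],axis=0).round(3).tolist())
      if t=="stand":
        m=c[(c[:,2]<.014)&(c[:,2]>.006)][:,:2]
        print(cv2.minAreaRect((m*1000).astype(np.float32)),len(m), np.median(c[abs(c[:,2]-.01)<.004][:,2]))
      if t=="prop_leg":
        ct=c.mean(0);u,s,vt=np.linalg.svd(c-ct,full_matrices=False);print(ct,vt,s)
for t in["lip","leg_tip","stand","prop_leg","stop"]:
    for r in bot.pinpoint(W,t)[:2]: print("pt",t,round(r["conf"],2),np.round(r["pixel"]),deproj(W,*r["pixel"]).round(3))
np.savez("w1.npz",r=W["range_z"],c=W["color"])
```

```text
[[0.009086889745378308, 0.9999577225876801, -0.001407647689004969, -0.17710704229940416], [-0.9557688622402157, 0.008271464041984233, -0.2940024912388432, 0.5368617931070907], [-0.29397841826705445, 0.004016954052909263, 0.9558036166877265, -0.32931229694284786], [0.0, 0.0, 0.0, 1.0]] 358.6430598008391
stand 0.98 [238.5, 159.0, 320.3, 275.1] [[0.487, 0.123, 0.007], [0.554, 0.178, 0.009], [0.639, 0.231, 0.107]]
((566.7430419921875, 177.19161987304688), (159.89279174804688, 109.9508285522461), 1.586426019668579) 6973 0.009055159742387797
prop_leg 0.6 [257.7, 223.4, 302.5, 235.4] [[0.546, 0.149, 0.008], [0.555, 0.177, 0.095], [0.594, 0.206, 0.109]]
[0.56343043 0.17699061 0.07372942] [[-0.40712926 -0.00295633  0.91336577]
 [ 0.02720127 -0.99959045  0.00888945]
 [-0.91296542 -0.02846386 -0.40704293]] [0.87387473 0.30007516 0.03710337]
stop 0.76 [241.7, 233.5, 324.9, 276.0] [[0.587, 0.132, 0.011], [0.605, 0.199, 0.064], [0.631, 0.225, 0.084]]
pt lip 0.91 [282. 208.] [0.554 0.18  0.01 ]
pt leg_tip 0.77 [281. 224.] [0.576 0.177 0.01 ]
pt stand 0.57 [283. 207.] [0.552 0.18  0.007]
pt prop_leg 0.69 [281. 231.] [0.553 0.177 0.101]
```

View pics/w1.png

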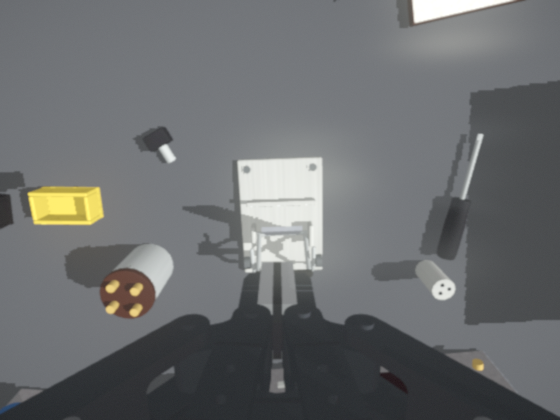

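Request:
play_rows(targets=[{"grip": 255,"linear": [0.5,0.1,-4],"delta_rot": [0,0,0.037]},{"grip": 255,"linear": [1,0.2,-8],"delta_rot": [0,0,0.037]},{"grip": 255,"linear": [1.5,0.2,-12],"delta_rot": [0,0,0.037]},{"grip": 255,"linear": [2,0.2,-16],"delta_rot": [0,0,0.037]},{"grip": 255,"linear": [2,0.2,-20],"delta_rot": [0,0,0.037]},{"grip": 255,"linear": [2,0.2,-24.4],"delta_rot": [0,0,0.037]},{"grip": 255,"linear": [2,0.2,-24.4],"delta_rot": [0,0,0.037]},{"grip": 255,"linear": [2,0.2,-24.4],"delta_rot": [0,0,0.037]}])

```text
time: 4.2
ee_pos: [0.5107, 0.1802, 0.0882]
tcp_rot: [-180.0, -0.0, -178.1]
wrist_force: [0.8, 0.1, 2.3]
opening: -0.0002
grasp_force: 0.0
```

Run:
```python
from h import *
o=bot.get_obs();print({k:np.round(o[k],4).tolist() for k in ("time","ee_pos","tcp_rot","wrist_force","q")})
```

```text
{'time': 4.2, 'ee_pos': [0.5107, 0.1802, 0.0882], 'tcp_rot': [-179.9909, -0.031, -178.0589], 'wrist_force': [0.8221, 0.0814, 2.2583], 'q': [19.4378, 3.4712, -7.3398, 79.2213, 0.0006, 17.4967]}
```

Request:
play_rows(targets=[{"grip": 255,"linear": [0.8,-0.4,-0.1]},{"grip": 255,"linear": [1.4,-0.4,-0.1]},{"grip": 255,"linear": [2,-0.3,-0.1]},{"grip": 255,"linear": [2.6,-0.3,-0.1]},{"grip": 255,"linear": [3.2,-0.3,-0.1]},{"grip": 255,"linear": [3.8,-0.3,-0.1]},{"grip": 255,"linear": [4.4,-0.2,-0.1]},{"grip": 255,"linear": [5,-0.2,-0.1]},{"grip": 255,"linear": [5.5,-0.2,-0.1]},{"grip": 255,"linear": [6,-0.2,-0.1]}])

```text
validation failed for argument at $.ta...
```

Request:
play_rows(targets=[{"grip": 255,"linear": [0.8,-0.4,-0.1],"delta_rot": [0,0,0]},{"grip": 255,"linear": [1.4,-0.4,-0.1],"delta_rot": [0,0,0]},{"grip": 255,"linear": [2,-0.3,-0.1],"delta_rot": [0,0,0]},{"grip": 255,"linear": [2.6,-0.3,-0.1],"delta_rot": [0,0,0]},{"grip": 255,"linear": [3.2,-0.3,-0.1],"delta_rot": [0,0,0]},{"grip": 255,"linear": [3.8,-0.3,-0.1],"delta_rot": [0,0,0]},{"grip": 255,"linear": [4.4,-0.2,-0.1],"delta_rot": [0,0,0]},{"grip": 255,"linear": [5,-0.2,-0.1],"delta_rot": [0,0,0]},{"grip": 255,"linear": [5.5,-0.2,-0.1],"delta_rot": [0,0,0]},{"grip": 255,"linear": [6,-0.2,-0.1],"delta_rot": [0,0,0]}])

```text
time: 5.2
ee_pos: [0.5715, 0.178, 0.0862]
tcp_rot: [180.0, -0.0, -178.1]
wrist_force: [-2.5, -0.0, 1.0]
opening: -0.0002
grasp_force: 0.8
```

Request:
play_rows(targets=[{"grip": 255,"linear": [0.3,0,0],"delta_rot": [0,0,0]},{"grip": 255,"linear": [0.6,0,0],"delta_rot": [0,0,0]},{"grip": 255,"linear": [0.9,0,0],"delta_rot": [0,0,0]},{"grip": 255,"linear": [1.1,0,0],"delta_rot": [0,0,0]},{"grip": 255,"linear": [1.3,0,0],"delta_rot": [0,0,0]},{"grip": 255,"linear": [1.5,0,0],"delta_rot": [0,0,0]}])

```text
time: 5.8
ee_pos: [0.586, 0.1778, 0.086]
tcp_rot: [-180.0, -0.0, -178.1]
wrist_force: [-1.9, 1.3, -0.8]
opening: 0.0001
grasp_force: 1.0
```

Run:
```python
from h import *
S=bot.camera("scene");c=S["color"][190:265,300:390];cv2.imwrite("pics/s2.png",cv2.resize(c[:,:,::-1],(720,600),interpolation=3))
o=bot.get_obs();print({k:np.round(o[k],4).tolist() for k in ("time","ee_pos","wrist_force")})
```

```text
{'time': 5.85, 'ee_pos': [0.5862, 0.1778, 0.0861], 'wrist_force': [-0.7256, -0.0004, -1.0295]}
```

View pics/s2.png

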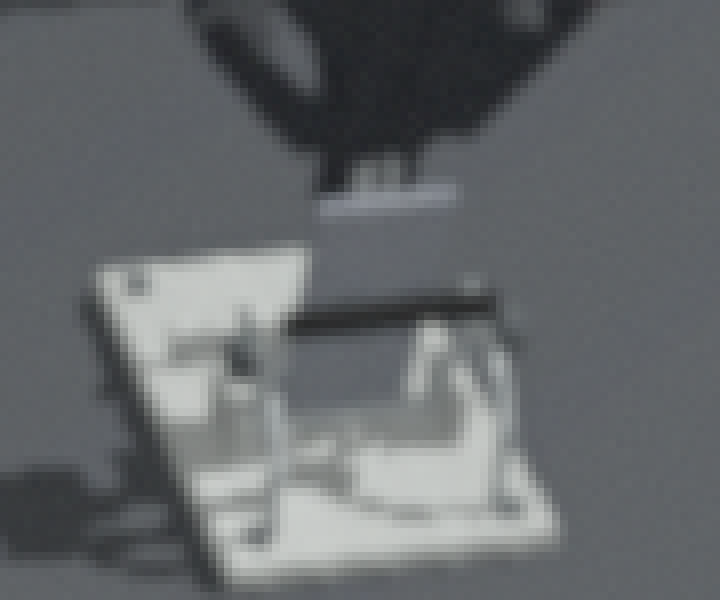

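Request:
play_rows(targets=[{"grip": 255,"linear": [0.1,0,0],"delta_rot": [0,0,0]},{"grip": 255,"linear": [0.2,0,0],"delta_rot": [0,0,0]},{"grip": 255,"linear": [0.3,0,0],"delta_rot": [0,0,0]},{"grip": 255,"linear": [0.4,0,0],"delta_rot": [0,0,0]}])

```text
time: 6.25
ee_pos: [0.5901, 0.1778, 0.0862]
tcp_rot: [-180.0, -0.0, -178.1]
wrist_force: [-2.1, -0.2, -0.1]
opening: -0.0001
grasp_force: 1.0
```

Request:
play_rows(targets=[{"grip": 255,"linear": [0.1,0,0],"delta_rot": [0,0,0]},{"grip": 255,"linear": [0.2,0,0],"delta_rot": [0,0,0]}])

```text
time: 6.45
ee_pos: [0.5921, 0.1779, 0.0863]
tcp_rot: [-180.0, -0.0, -178.1]
wrist_force: [-1.9, -0.2, -2.1]
opening: 0.0001
grasp_force: 0.9
```

Request:
play_rows(targets=[{"grip": 255,"linear": [0.1,0,0],"delta_rot": [0,0,0]},{"grip": 255,"linear": [0.2,0,0],"delta_rot": [0,0,0]}])

```text
time: 6.65
ee_pos: [0.5941, 0.1779, 0.0863]
tcp_rot: [-180.0, 0.0, -178.1]
wrist_force: [-1.4, -0.1, -1.0]
opening: 0.0004
grasp_force: 0.9
```

Request:
play_rows(targets=[{"grip": 255,"linear": [0.1,0,0],"delta_rot": [0,0,0]},{"grip": 255,"linear": [0.15,0,0],"delta_rot": [0,0,0]}])

```text
time: 6.85
ee_pos: [0.5956, 0.1779, 0.0863]
tcp_rot: [180.0, 0.0, -178.1]
wrist_force: [-2.0, 0.2, -1.2]
opening: 0.0001
grasp_force: 0.9
```

Request:
play_rows(targets=[{"grip": 255,"linear": [0.1,0,0],"delta_rot": [0,0,0]},{"grip": 255,"linear": [0.15,0,0],"delta_rot": [0,0,0]}])

```text
time: 7.05
ee_pos: [0.5971, 0.1779, 0.0863]
tcp_rot: [180.0, 0.0, -178.1]
wrist_force: [-2.2, 0.4, -0.7]
opening: -0.0001
grasp_force: 0.9
```

Request:
play_rows(targets=[{"grip": 255,"linear": [0.05,0,0],"delta_rot": [0,0,0]},{"grip": 255,"linear": [0.1,0,0],"delta_rot": [0,0,0]}])

```text
time: 7.25
ee_pos: [0.5981, 0.1779, 0.0863]
tcp_rot: [180.0, -0.0, -178.1]
wrist_force: [-2.2, -1.1, 0.1]
opening: 0.0002
grasp_force: 0.9
```

Run:
```python
from h import *
S=bot.camera("scene")
h0=np.array([.587,.178,.016])
for t in["prop_leg","stop"]:
    for r in bot.trace(S,t)[:1]:
      c=cloud(S,r["pixels"]);c=c[(c[:,2]>.05)&(abs(c[:,1]-.178)<.02)]
      x,z=c[:,0]-.587,c[:,2]-.016
      print(t,r["conf"],len(c),r["box"])
      for k in np.arange(.035,.1,.005):
        m=abs(z-k)<.0025
        if m.any(): print(round(k,3),m.sum(),np.percentile(x[m],[10,50,90]).round(4))
```

```text
prop_leg 0.53 174 [332.5, 217.4, 358.7, 242.6]
0.035 14 [0.0132 0.0144 0.0151]
0.04 15 [0.0145 0.0152 0.0166]
0.045 12 [0.0154 0.0172 0.0187]
0.05 5 [0.0177 0.0188 0.0198]
0.065 1 [0.0234 0.0234 0.0234]
0.07 16 [0.0242 0.0252 0.026 ]
0.075 20 [0.0252 0.0266 0.0276]
0.08 15 [0.0255 0.0276 0.0295]
0.085 20 [0.0282 0.0299 0.0309]
0.09 24 [0.0299 0.0314 0.0323]
0.095 30 [0.0285 0.0317 0.0342]
stop 0.25 0 [95.2, 230.5, 145.2, 252.9]
```

Request:
play_rows(targets=[{"grip": 255,"linear": [0.05,0,0],"delta_rot": [0,0,0]},{"grip": 255,"linear": [0.1,0,0],"delta_rot": [0,0,0]}])

```text
time: 7.6
ee_pos: [0.5986, 0.1779, 0.0862]
tcp_rot: [180.0, -0.0, -178.1]
wrist_force: [-5.1, 0.7, -0.1]
opening: 0.0001
grasp_force: 2.8
```

Run:
```python
from h import *
S=bot.camera("scene")
v,u=np.mgrid[200:262,322:372];c=deproj(S,u.ravel(),v.ravel());c=c[(c[:,2]>.05)&(abs(c[:,1]-.178)<.019)&(c[:,0]>.58)]
x,z=c[:,0]-.587,c[:,2]-.016
for k in np.arange(.04,.1,.003):
    m=abs(z-k)<.0015
    if m.any(): print(round(k,3),m.sum(),np.percentile(x[m],[10,50,90]).round(4))
```

```text
0.04 9 [0.0147 0.0159 0.017 ]
0.043 11 [0.015  0.0172 0.0183]
0.046 9 [0.0152 0.0179 0.0192]
0.049 6 [0.0181 0.0189 0.0198]
0.052 1 [0.0207 0.0207 0.0207]
0.061 5 [0.0313 0.0324 0.0328]
0.064 7 [0.0326 0.0329 0.0343]
0.067 26 [0.0248 0.033  0.0353]
0.07 33 [0.0248 0.0287 0.0341]
0.073 9 [0.0253 0.0268 0.0284]
0.076 14 [0.0257 0.0272 0.0285]
0.079 11 [0.0266 0.0285 0.0299]
0.082 11 [0.0279 0.0289 0.03  ]
0.085 12 [0.028  0.0302 0.0313]
0.088 14 [0.0152 0.0301 0.0326]
0.091 23 [0.0149 0.0305 0.0333]
0.094 31 [0.0202 0.0313 0.0336]
0.097 27 [0.0148 0.0237 0.0314]
```

Request:
play_rows(targets=[{"grip": 255,"linear": [0.05,0,0],"delta_rot": [0,0,0]},{"grip": 255,"linear": [0.05,0,0],"delta_rot": [0,0,0]}])

```text
time: 7.85
ee_pos: [0.5987, 0.1779, 0.0862]
tcp_rot: [180.0, -0.1, -178.1]
wrist_force: [-7.0, -0.6, 1.8]
opening: -0.0003
grasp_force: 3.5
```

Request:
play_rows(targets=[{"grip": 255,"linear": [0.04,0,0],"delta_rot": [0,0,0]},{"grip": 255,"linear": [0.04,0,0],"delta_rot": [0,0,0]},{"grip": 255,"linear": [0.04,0,0],"delta_rot": [0,0,0]}])

```text
time: 8.15
ee_pos: [0.5988, 0.1779, 0.0862]
tcp_rot: [180.0, -0.1, -178.1]
wrist_force: [-7.8, -0.1, 1.2]
opening: -0.0
grasp_force: 4.4
```

Run:
```python
from h import *
for i in range(6):
  bot.camera("top");o=bot.get_obs();print(np.round(o["time"],2),o["ee_pos"],np.round(o["wrist_force"],2))
```

```text
8.2 [0.59881013 0.17791868 0.08614624] [-8.56  0.47  1.03]
8.25 [0.59880894 0.17791123 0.08617666] [-8.18  0.39  1.07]
8.3 [0.59884496 0.17789002 0.0862037 ] [-8.15 -0.67  0.92]
8.35 [0.59883491 0.17788419 0.08619081] [-8.46 -0.7   1.62]
8.4 [0.59879056 0.17790757 0.08614581] [-8.19 -0.38  2.1 ]
8.45 [0.59881077 0.17791306 0.08616992] [-7.96  0.15  2.1 ]
```

Request:
play_rows(targets=[{"grip": 255,"linear": [0.02,0,0],"delta_rot": [0,0,0]},{"grip": 255,"linear": [0.02,0,0],"delta_rot": [0,0,0]},{"grip": 255,"linear": [0.02,0,0],"delta_rot": [0,0,0]},{"grip": 255,"linear": [0.02,0,0],"delta_rot": [0,0,0]},{"grip": 255,"linear": [0.02,0,0],"delta_rot": [0,0,0]},{"grip": 255,"linear": [0.02,0,0],"delta_rot": [0,0,0]},{"grip": 255,"linear": [0.02,0,0],"delta_rot": [0,0,0]}])

```text
time: 9.15
ee_pos: [0.5988, 0.1779, 0.0862]
tcp_rot: [-180.0, -0.1, -178.1]
wrist_force: [-9.0, 0.9, 2.4]
opening: -0.0003
grasp_force: 4.8
```

Request:
play_rows(targets=[{"grip": 255,"linear": [-0.3,0,0],"delta_rot": [0,0,0]},{"grip": 255,"linear": [-2,0,0],"delta_rot": [0,0,0]},{"grip": 200,"linear": [-5,-2,4],"delta_rot": [0,0,0]},{"grip": 0,"linear": [-5,-5,8],"delta_rot": [0,0,0]},{"grip": 0,"linear": [-6,-9,12],"delta_rot": [0,0,0]},{"grip": 0,"linear": [-7,-13,16],"delta_rot": [0,0,0]},{"grip": 0,"linear": [-8,-17,20],"delta_rot": [0,0,0]},{"grip": 0,"linear": [-9,-21,22],"delta_rot": [0,0,0]},{"grip": 0,"linear": [-10,-25,24],"delta_rot": [0,0,0]},{"grip": 0,"linear": [-10,-30,24],"delta_rot": [0,0,0]}])

```text
time: 10.15
ee_pos: [0.5007, -0.1092, 0.3285]
tcp_rot: [-179.9, 0.4, -178.0]
wrist_force: [1.2, -0.1, 0.3]
opening: 0.0853
grasp_force: 0.0
```

Request:
play_rows(targets=[{"grip": 0,"linear": [0,-5,0],"delta_rot": [0,0,0]},{"grip": 0,"linear": [0,-10,0],"delta_rot": [0,0,0]},{"grip": 0,"linear": [0,-10,0],"delta_rot": [0,0,0]}])

```text
time: 10.45
ee_pos: [0.5007, -0.2131, 0.3239]
tcp_rot: [-179.9, 0.0, -178.4]
wrist_force: [1.1, 1.0, 0.0]
opening: 0.0856
grasp_force: 0.0
```

Run:
```python
from h import *
W=bot.camera("wrist");save(W,"w2.png")
o=bot.get_obs();print({k:np.round(o[k],4).tolist() for k in ("time","ee_pos","tcp_rot","q")})
for t in["meter","dock"]:
    for r in bot.trace(W,t)[:2]:
      c=cloud(W,r["pixels"]);print(t,round(r["conf"],2),r["box"],np.percentile(c,[1,50,99],axis=0).round(3).tolist())
      if t=="meter":
        for lo,hi in((.135,.155),(.15,.156),(.157,.17)):
          m=c[(c[:,2]<hi)&(c[:,2]>lo)];print(lo,len(m),cv2.minAreaRect((m[:,:2]*1000).astype(np.float32)) if len(m)>3 else 0)
for t in["meter_top","meter","dock"]:
    for r in bot.pinpoint(W,t)[:2]: print("pt",t,round(r["conf"],2),np.round(r["pixel"]),deproj(W,*r["pixel"]).round(3))
```

```text
{'time': 10.5, 'ee_pos': [0.5008, -0.2108, 0.3243], 'tcp_rot': [-179.9601, 0.0218, -178.3587], 'q': [-22.8117, 7.3959, 23.3078, 105.8755, -0.0273, -24.453]}
meter 0.82 [223.4, 190.6, 285.4, 258.3] [[0.535, -0.257, 0.021], [0.54, -0.231, 0.141], [0.561, -0.204, 0.163]]
0.135 1316 ((549.1895141601562, -231.47853088378906), (55.04353713989258, 24.811079025268555), 83.92493438720703)
0.15 1031 ((549.6547241210938, -231.5642852783203), (55.050384521484375, 23.73866844177246), 84.26844024658203)
0.157 301 ((549.9384765625, -231.48593139648438), (35.22591018676758, 12.573244094848633), 85.0029296875)
meter 0.63 [394.1, 242.0, 472.2, 314.8] [[0.605, -0.042, -0.0], [0.621, -0.018, 0.087], [0.664, 0.021, 0.102]]
0.135 0 0
0.15 0 0
0.157 0 0
dock 0.92 [231.4, 180.9, 296.4, 222.3] [[0.525, -0.267, -0.001], [0.532, -0.227, 0.031], [0.567, -0.193, 0.035]]
dock 0.77 [330.5, 181.5, 395.4, 225.7] [[0.523, -0.143, -0.0], [0.546, -0.105, 0.015], [0.565, -0.07, 0.035]]
pt meter_top 0.94 [259. 246.] [ 0.553 -0.229  0.155]
pt meter_top 0.35 [461. 134.] [0.455 0.01  0.017]
pt meter 0.63 [262. 202.] [ 0.537 -0.231  0.061]
pt dock 0.84 [264. 200.] [ 0.539 -0.229  0.046]
pt dock 0.7 [358. 196.] [ 0.541 -0.105  0.003]
```

View pics/w2.png

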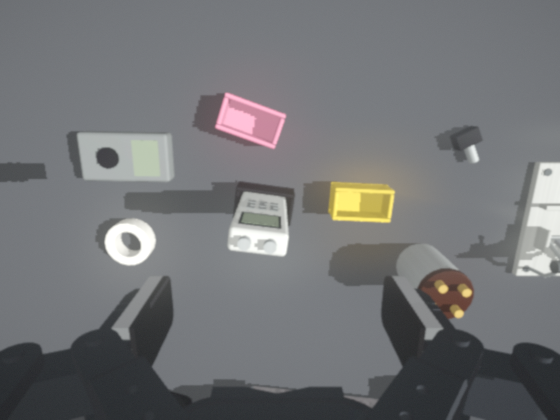

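Request:
play_rows(targets=[{"grip": 0,"linear": [1,-0.5,-3],"delta_rot": [-0.003,-0.083,-0.044]},{"grip": 0,"linear": [2,-1,-6],"delta_rot": [-0.006,-0.167,-0.089]},{"grip": 0,"linear": [3.4,-1.9,-10],"delta_rot": [-0.0084,-0.2505,-0.133]},{"grip": 0,"linear": [3.4,-1.9,-12.7],"delta_rot": [-0.0084,-0.2505,-0.133]},{"grip": 0,"linear": [3.4,-1.9,-12.7],"delta_rot": [-0.0084,-0.2505,-0.133]},{"grip": 0,"linear": [3.4,-1.9,-12.7],"delta_rot": [-0.0084,-0.2505,-0.133]},{"grip": 0,"linear": [3.4,-1.9,-12.7],"delta_rot": [-0.0084,-0.2505,-0.133]}])

```text
time: 11.45
ee_pos: [0.5361, -0.2266, 0.2003]
tcp_rot: [-179.9, 14.5, 174.3]
wrist_force: [0.0, 1.0, 0.0]
opening: 0.0853
grasp_force: 0.0
```

Run:
```python
from h import *
from scipy.spatial.transform import Rotation as R
W=bot.camera("wrist")
o=bot.get_obs();print({k:np.round(o[k],4).tolist() for k in ("time","ee_pos","tcp_rot","q")})
M=R.from_euler("xyz",o["tcp_rot"],degrees=True).as_matrix();print(M.round(3))
for r in bot.trace(W,"meter")[:1]:
      c=cloud(W,r["pixels"])
      m=c[(c[:,2]<.157)&(c[:,2]>.15)];q=cv2.minAreaRect((m[:,:2]*1000).astype(np.float32));print(q,np.median(m[:,2]))
```

```text
{'time': 11.5, 'ee_pos': [0.5361, -0.2268, 0.2001], 'tcp_rot': [-179.9389, 14.5152, 174.3082], 'q': [-25.2564, -5.2921, -5.0917, 76.4707, 4.7568, -18.9839]}
[[-0.963  0.099  0.249]
 [ 0.096  0.995 -0.026]
 [-0.251 -0.001 -0.968]]
((549.4159545898438, -231.57115173339844), (54.95958709716797, 23.68644905090332), 84.22628784179688) 0.1537107337068824
```

Request:
play_rows(targets=[{"grip": 0,"linear": [0.4,-0.35,-2],"delta_rot": [0,0,0]},{"grip": 0,"linear": [0.8,-0.4,-4],"delta_rot": [0,0,0]},{"grip": 0,"linear": [1.2,-0.45,-5.8],"delta_rot": [0,0,0]},{"grip": 0,"linear": [1.5,-0.5,-7],"delta_rot": [0,0,0]},{"grip": 0,"linear": [1.8,-0.5,-8],"delta_rot": [0,0,0]},{"grip": 0,"linear": [1.8,-0.5,-8],"delta_rot": [0,0,0]},{"grip": 0,"linear": [1.8,-0.5,-8],"delta_rot": [0,0,0]}])

```text
time: 12.25
ee_pos: [0.5532, -0.2319, 0.1183]
tcp_rot: [-180.0, 14.4, 174.3]
wrist_force: [-0.5, 0.0, 0.4]
opening: 0.0853
grasp_force: 0.0
```

Request:
play_rows(force=45, targets=[{"grip": 60,"linear": [0,0,0],"delta_rot": [0,0,0]},{"grip": 130,"linear": [0,0,0],"delta_rot": [0,0,0]},{"grip": 130,"linear": [0,0,0],"delta_rot": [0,0,0]},{"grip": 130,"linear": [0,0,0],"delta_rot": [0,0,0]},{"grip": 130,"linear": [0,0,0],"delta_rot": [0,0,0]},{"grip": 130,"linear": [0,0,0],"delta_rot": [0,0,0]},{"grip": 130,"linear": [0,0,0],"delta_rot": [0,0,0]}])

```text
time: 12.95
ee_pos: [0.5533, -0.2318, 0.1187]
tcp_rot: [-180.0, 14.4, 174.3]
wrist_force: [-0.6, 1.3, 4.5]
opening: 0.0552
grasp_force: 48.2
```

Request:
play_rows(targets=[{"grip": 130,"linear": [0,0,1],"delta_rot": [0,0,0]},{"grip": 130,"linear": [0,0,3],"delta_rot": [0,0,0]},{"grip": 130,"linear": [0,0,6],"delta_rot": [0,0,0]},{"grip": 130,"linear": [0,0,9],"delta_rot": [0,0,0]},{"grip": 130,"linear": [0,0,12],"delta_rot": [0,0,0]},{"grip": 130,"linear": [0,0,15],"delta_rot": [0,0,0]},{"grip": 130,"linear": [0,0,18],"delta_rot": [0,0,0]},{"grip": 130,"linear": [0,0,18],"delta_rot": [0,0,0]}])

```text
time: 13.75
ee_pos: [0.5536, -0.2322, 0.3023]
tcp_rot: [-179.9, 14.7, 174.3]
wrist_force: [-0.2, 0.1, -3.3]
opening: 0.0552
grasp_force: 48.8
```

Request:
play_rows(targets=[{"grip": 130,"linear": [0,2,0],"delta_rot": [0,0,0.02]},{"grip": 130,"linear": [0,6,0],"delta_rot": [0,0,0.04]},{"grip": 130,"linear": [0,10,0],"delta_rot": [0,0,0.06]},{"grip": 130,"linear": [0,14,0],"delta_rot": [0,0,0.08]},{"grip": 130,"linear": [0,18,0],"delta_rot": [0,0,0.1]},{"grip": 130,"linear": [0,22,0],"delta_rot": [0,0,0.12]},{"grip": 130,"linear": [0,26,0],"delta_rot": [0,0,0.13]},{"grip": 130,"linear": [0,30,0],"delta_rot": [0,0,0.13]},{"grip": 130,"linear": [0,34,0],"delta_rot": [0,0,0.13]},{"grip": 130,"linear": [0,37,0],"delta_rot": [0,0,0.13]}])

```text
time: 14.75
ee_pos: [0.5522, 0.1403, 0.2961]
tcp_rot: [-180.0, 14.2, -178.2]
wrist_force: [0.5, -0.8, -3.0]
opening: 0.0553
grasp_force: 49.3
```

Request:
play_rows(targets=[{"grip": 130,"linear": [0,2,0],"delta_rot": [0,0,0]},{"grip": 130,"linear": [0,3.5,0],"delta_rot": [0,0,0]},{"grip": 130,"linear": [0,3.5,0],"delta_rot": [0,0,0]},{"grip": 130,"linear": [0,3.5,0],"delta_rot": [0,0,0]},{"grip": 130,"linear": [0,3.5,0],"delta_rot": [0,0,0]}])

```text
time: 15.25
ee_pos: [0.5529, 0.1723, 0.2974]
tcp_rot: [-180.0, 14.3, -178.4]
wrist_force: [0.5, -0.1, -3.0]
opening: 0.0554
grasp_force: 49.3
```

Run:
```python
from h import *
from scipy.spatial.transform import Rotation as R
S=bot.camera("scene")
o=bot.get_obs();print({k:np.round(o[k],4).tolist() for k in ("time","ee_pos","tcp_rot","q")})
def fit(c):
    ct=np.median(c,0)
    for _ in range(4):
        u,s,vt=np.linalg.svd(c-ct,full_matrices=False);d=(c-ct)@vt[2];c=c[abs(d)<.0025];ct=c.mean(0)
    return ct,vt[2],len(c)
for r in bot.trace(S,"meter")[:2]:
    c=cloud(S,r["pixels"]);print(r["conf"],r["box"],np.percentile(c,[1,50,99],axis=0).round(3).tolist(),[np.round(k,4) for k in fit(c)])
for r in bot.trace(S,"prop_leg")[:2]:
    c=cloud(S,r["pixels"]);c=c[c[:,2]>.035];print("leg",r["conf"],r["box"],np.percentile(c,[1,50,99],axis=0).round(3).tolist(),[np.round(k,4) for k in fit(c)])
c=S["color"][100:265,270:420];cv2.imwrite("pics/s3.png",cv2.resize(c[:,:,::-1],(545,600),interpolation=3))
```

```text
{'time': 15.3, 'ee_pos': [0.553, 0.1722, 0.2976], 'tcp_rot': [-179.99, 14.3468, -178.3794], 'q': [19.4428, -3.4029, 7.6071, 87.3282, -4.359, 17.3003]}
0.74 [270.0, 216.3, 285.8, 228.8] [[0.448, 0.006, -0.001], [0.47, 0.025, 0.014], [0.492, 0.042, 0.02]] [array([0.4726, 0.0282, 0.0143]), array([ 0.1957, -0.1781,  0.9644]), np.int64(49)]
0.73 [331.1, 119.9, 361.8, 185.0] [[0.545, 0.146, 0.189], [0.562, 0.17, 0.269], [0.565, 0.2, 0.342]] [array([0.5618, 0.1702, 0.2681]), array([-0.5862, -0.8099,  0.0205]), np.int64(130)]
leg 0.61 [333.4, 217.4, 359.8, 242.6] [[0.595, 0.159, 0.036], [0.612, 0.178, 0.087], [0.622, 0.199, 0.113]] [array([0.6091, 0.1784, 0.0763]), array([-0.952 , -0.0199,  0.3054]), np.int64(214)]
```

View pics/s3.png

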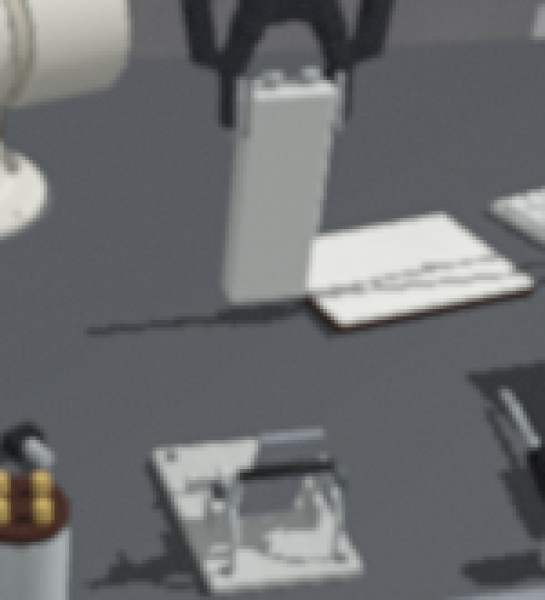

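```bash
cat > goal.py <<'E'
from h import *
from scipy.spatial.transform import Rotation as R
o=bot.get_obs();p=np.array(o["ee_pos"]);Rc=R.from_euler("xyz",o["tcp_rot"],degrees=True)
th=.0285;Sz=R.from_euler("z",th);So=np.array([.5567,.1769,0])
Rdock=R.from_euler("xyz",[180,14.4,174.3],degrees=True)
Rm=R.from_euler("z",-5.7,degrees=True)  # meter in dock
A=Rm.inv()*Rdock; t=np.array([.0039,0,.1187-.005]) # tcp in meter frame
def goal(psi,xr,h):
    Rn=Sz*R.from_euler("y",psi); rear=So+Sz.apply([xr,0,.010+h])
    org=rear-Rn.apply([.012,0,0]); return org+Rn.apply(t),Rn*A
if __name__=="__main__":
    Rn=Rc*A.inv();print("now rear edge in stand",Sz.inv().apply(p-Rn.apply(t)+Rn.apply([.012,0,0])-So).round(4),"tilt/yaw",Rn.as_euler("ZYX").round(3),o["time"],np.round(o["wrist_force"],2))
    for g in((.36,.016,.06),(.36,.016,.004),(.36,.016,0),(.385,.016,0),(.40,.016,0)):
        q,Rg=goal(*g);print(g,q.round(4),"d cm",((q-p)*100).round(2),"rot",(Rg*Rc.inv()).as_rotvec().round(3))
E
python3 goal.py
```

```text
now rear edge in stand [ 0.0042 -0.0044  0.184 ] tilt/yaw [ 0.028  0.001 -0.   ] 15.4 [-0.37 -0.35 -2.93]
(0.36, 0.016, 0.06) [0.6052 0.1783 0.1793] d cm [  5.21   0.59 -11.85] rot [-0.01   0.359  0.   ]
(0.36, 0.016, 0.004) [0.6052 0.1783 0.1233] d cm [  5.21   0.59 -17.45] rot [-0.01   0.359  0.   ]
(0.36, 0.016, 0) [0.6052 0.1783 0.1193] d cm [  5.21   0.59 -17.85] rot [-0.01   0.359  0.   ]
(0.385, 0.016, 0) [0.6079 0.1784 0.1184] d cm [  5.49   0.6  -17.93] rot [-0.011  0.384  0.   ]
(0.4, 0.016, 0) [0.6095 0.1784 0.1179] d cm [  5.65   0.6  -17.98] rot [-0.011  0.399  0.   ]
```

Request:
play_rows(targets=[{"grip": 130,"linear": [1,0.2,-1],"delta_rot": [-0.003,0.09,0]},{"grip": 130,"linear": [3,0.4,-3],"delta_rot": [-0.005,0.18,0]},{"grip": 130,"linear": [5.2,0.6,-5],"delta_rot": [-0.007,0.27,0]},{"grip": 130,"linear": [5.2,0.6,-8],"delta_rot": [-0.01,0.36,0]},{"grip": 130,"linear": [5.2,0.6,-10],"delta_rot": [-0.01,0.36,0]},{"grip": 130,"linear": [5.2,0.6,-11.8],"delta_rot": [-0.01,0.36,0]},{"grip": 130,"linear": [5.2,0.6,-11.8],"delta_rot": [-0.01,0.36,0]},{"grip": 130,"linear": [5.2,0.6,-11.8],"delta_rot": [-0.01,0.36,0]}])

```text
time: 16.2
ee_pos: [0.605, 0.1788, 0.1803]
tcp_rot: [180.0, -6.3, -178.3]
wrist_force: [-1.3, 0.2, -1.5]
opening: 0.0554
grasp_force: 49.3
```

```bash
python3 goal.py
python3 - <<'E'
from h import *
S=bot.camera("scene");W=bot.camera("wrist")
for r in bot.trace(S,"meter")[:2]:
    c=cloud(S,r["pixels"])
    if c[:,2].max()<.15: continue
    for z in np.arange(.07,.21,.02):
        m=c[abs(c[:,2]-z)<.006]
        if len(m)>3: print(z.round(3),len(m),np.percentile(m[:,0],[50,80]).round(4),np.percentile(m[:,1],[3,97]).round(3))
a=cv2.resize(S["color"][120:265,280:420],(540,560),interpolation=3);a=np.hstack([a,cv2.resize(W["color"][:,140:420],(254,560))[:, :254]])
cv2.imwrite("pics/s4.png",a[:,:,::-1])
E
```

```text
now rear edge in stand [0.0158 0.0006 0.071 ] tilt/yaw [0.029 0.361 0.001] 16.2 [-1.32  0.18 -1.51]
(0.36, 0.016, 0.06) [0.6052 0.1783 0.1793] d cm [ 0.02 -0.05 -0.1 ] rot [-0.001 -0.001 -0.   ]
(0.36, 0.016, 0.004) [0.6052 0.1783 0.1233] d cm [ 0.02 -0.05 -5.7 ] rot [-0.001 -0.001 -0.   ]
(0.36, 0.016, 0) [0.6052 0.1783 0.1193] d cm [ 0.02 -0.05 -6.1 ] rot [-0.001 -0.001 -0.   ]
(0.385, 0.016, 0) [0.6079 0.1784 0.1184] d cm [ 0.29 -0.05 -6.18] rot [-0.001  0.024 -0.   ]
(0.4, 0.016, 0) [0.6095 0.1784 0.1179] d cm [ 0.45 -0.04 -6.24] rot [-0.002  0.039 -0.   ]
0.09 64 [0.5805 0.5827] [0.152 0.205]
0.11 70 [0.5882 0.5899] [0.152 0.205]
0.13 72 [0.5956 0.598 ] [0.152 0.203]
0.15 78 [0.6027 0.6047] [0.152 0.203]
0.17 80 [0.6105 0.6124] [0.152 0.204]
0.19 78 [0.6183 0.62  ] [0.153 0.205]
```

View pics/s4.png

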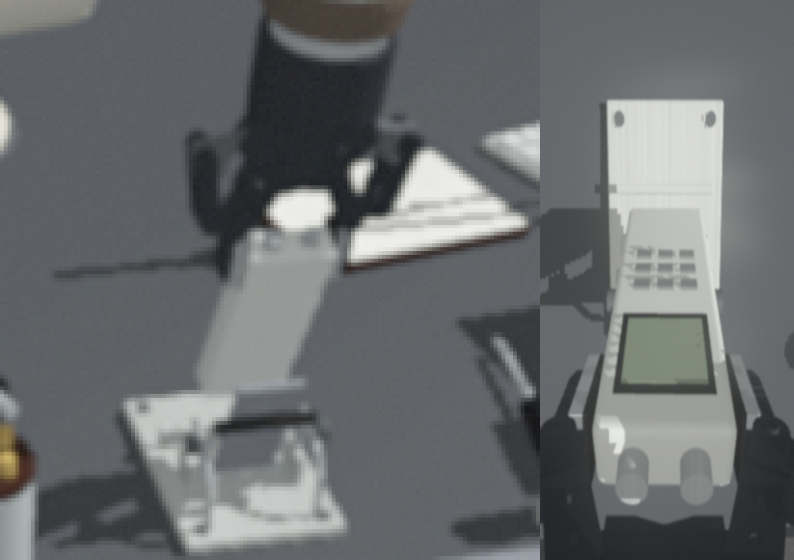

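Request:
play_rows(targets=[{"grip": 130,"linear": [0,-0.03,-1],"delta_rot": [0,0,0]},{"grip": 130,"linear": [0,-0.03,-2],"delta_rot": [0,0,0]},{"grip": 130,"linear": [0,-0.03,-3],"delta_rot": [0,0,0]},{"grip": 130,"linear": [0,-0.03,-4],"delta_rot": [0,0,0]},{"grip": 130,"linear": [0,-0.03,-4.7],"delta_rot": [0,0,0]},{"grip": 130,"linear": [0,-0.03,-5.2],"delta_rot": [0,0,0]},{"grip": 130,"linear": [0,-0.03,-5.5],"delta_rot": [0,0,0]},{"grip": 130,"linear": [0,-0.03,-5.5],"delta_rot": [0,0,0]}])

```text
time: 17.15
ee_pos: [0.6048, 0.1789, 0.1242]
tcp_rot: [180.0, -6.3, -178.3]
wrist_force: [-0.4, -0.3, -2.9]
opening: 0.0556
grasp_force: 49.5
```

```bash
python3 goal.py
```

```text
now rear edge in stand [0.0155 0.0006 0.015 ] tilt/yaw [0.03  0.361 0.001] 17.15 [-0.38 -0.32 -2.91]
(0.36, 0.016, 0.06) [0.6052 0.1783 0.1793] d cm [ 0.04 -0.06  5.5 ] rot [-0.001 -0.001 -0.001]
(0.36, 0.016, 0.004) [0.6052 0.1783 0.1233] d cm [ 0.04 -0.06 -0.1 ] rot [-0.001 -0.001 -0.001]
(0.36, 0.016, 0) [0.6052 0.1783 0.1193] d cm [ 0.04 -0.06 -0.5 ] rot [-0.001 -0.001 -0.001]
(0.385, 0.016, 0) [0.6079 0.1784 0.1184] d cm [ 0.31 -0.05 -0.58] rot [-0.001  0.024 -0.001]
(0.4, 0.016, 0) [0.6095 0.1784 0.1179] d cm [ 0.47 -0.05 -0.63] rot [-0.002  0.039 -0.001]
```

Request:
play_rows(targets=[{"grip": 130,"linear": [0,-0.05,-0.1],"delta_rot": [0,0,0]},{"grip": 130,"linear": [0,-0.05,-0.2],"delta_rot": [0,0,0]},{"grip": 130,"linear": [0,-0.05,-0.3],"delta_rot": [0,0,0]},{"grip": 130,"linear": [0,-0.05,-0.35],"delta_rot": [0,0,0]},{"grip": 130,"linear": [0,-0.05,-0.35],"delta_rot": [0,0,0]}])

```text
time: 17.65
ee_pos: [0.6049, 0.1784, 0.121]
tcp_rot: [180.0, -6.3, -178.3]
wrist_force: [-0.9, 1.0, -3.3]
opening: 0.0555
grasp_force: 49.5
```

Request:
play_rows(targets=[{"grip": 130,"linear": [0,0,-0.05],"delta_rot": [0,0,0]},{"grip": 130,"linear": [0,0,-0.05],"delta_rot": [0,0,0]}])

```text
time: 17.85
ee_pos: [0.6049, 0.1784, 0.1206]
tcp_rot: [180.0, -6.3, -178.3]
wrist_force: [-0.6, -1.1, -3.1]
opening: 0.0554
grasp_force: 49.5
```

Request:
play_rows(targets=[{"grip": 130,"linear": [0,0,-0.05],"delta_rot": [0,0,0]},{"grip": 130,"linear": [0,0,-0.05],"delta_rot": [0,0,0]}])

```text
time: 18.05
ee_pos: [0.6049, 0.1784, 0.1201]
tcp_rot: [180.0, -6.3, -178.3]
wrist_force: [-0.2, 0.4, -2.7]
opening: 0.0557
grasp_force: 49.5
```

Request:
play_rows(targets=[{"grip": 130,"linear": [0,0,-0.05],"delta_rot": [0,0,0]},{"grip": 130,"linear": [0,0,-0.05],"delta_rot": [0,0,0]}])

```text
time: 18.25
ee_pos: [0.605, 0.1784, 0.1199]
tcp_rot: [180.0, -6.3, -178.3]
wrist_force: [-0.5, -0.6, -0.4]
opening: 0.0555
grasp_force: 49.9
```

Request:
play_rows(targets=[{"grip": 130,"linear": [0,0,-0.04],"delta_rot": [0,0,0]},{"grip": 130,"linear": [0,0,-0.04],"delta_rot": [0,0,0]}])

```text
time: 18.45
ee_pos: [0.6051, 0.1784, 0.1198]
tcp_rot: [180.0, -6.2, -178.3]
wrist_force: [0.6, -0.1, 2.9]
opening: 0.055
grasp_force: 50.2
```

Request:
play_rows(targets=[{"grip": 130,"linear": [0.05,0,0.04],"delta_rot": [0,0.005,0]},{"grip": 130,"linear": [0.11,0,0.02],"delta_rot": [0,0.01,0]},{"grip": 130,"linear": [0.11,0,0.02],"delta_rot": [0,0.01,0]}])

```text
time: 18.75
ee_pos: [0.6063, 0.1784, 0.1195]
tcp_rot: [179.9, -6.9, -178.3]
wrist_force: [-0.6, -0.1, 1.7]
opening: 0.055
grasp_force: 50.2
```

Request:
play_rows(targets=[{"grip": 130,"linear": [0.05,0,-0.02],"delta_rot": [0,0.005,0]},{"grip": 130,"linear": [0.08,0,-0.03],"delta_rot": [0,0.007,0]},{"grip": 130,"linear": [0.08,0,-0.03],"delta_rot": [0,0.007,0]}])

```text
time: 19.05
ee_pos: [0.607, 0.1784, 0.1192]
tcp_rot: [179.9, -7.3, -178.3]
wrist_force: [0.9, 0.7, 3.5]
opening: 0.0555
grasp_force: 50.2
```

Request:
play_rows(targets=[{"grip": 130,"linear": [0.05,0,0.02],"delta_rot": [0,0.005,0]},{"grip": 130,"linear": [0.08,0,0],"delta_rot": [0,0.007,0]},{"grip": 130,"linear": [0.08,0,0],"delta_rot": [0,0.007,0]}])

```text
time: 19.35
ee_pos: [0.6077, 0.1784, 0.1191]
tcp_rot: [179.9, -7.7, -178.3]
wrist_force: [0.2, 0.8, 1.8]
opening: 0.0555
grasp_force: 50.1
```

Request:
play_rows(targets=[{"grip": 130,"linear": [0.05,0,-0.02],"delta_rot": [0,0.005,0]},{"grip": 130,"linear": [0.05,0,-0.02],"delta_rot": [0,0.005,0]}])

```text
time: 19.55
ee_pos: [0.6082, 0.1784, 0.1189]
tcp_rot: [179.9, -8.0, -178.3]
wrist_force: [0.4, 0.4, 2.2]
opening: 0.0552
grasp_force: 50.2
```

Request:
play_rows(targets=[{"grip": 130,"linear": [0.05,0,-0.01],"delta_rot": [0,0.005,0]},{"grip": 130,"linear": [0.08,0,-0.02],"delta_rot": [0,0.008,0]},{"grip": 130,"linear": [0.08,0,-0.02],"delta_rot": [0,0.008,0]}])

```text
time: 19.85
ee_pos: [0.6086, 0.1784, 0.1186]
tcp_rot: [179.9, -8.5, -178.3]
wrist_force: [-2.0, -0.2, 2.6]
opening: 0.0554
grasp_force: 50.1
```

```bash
python3 goal.py|head -1
python3 - <<'E'
from h import *
S=bot.camera("scene")
v,u=np.mgrid[170:250,325:372];c=deproj(S,u.ravel(),v.ravel())
m=c[(c[:,2]>.117)&(c[:,2]<.14)&(abs(c[:,1]-.178)<.02)&(c[:,0]>.58)];l=c[(c[:,2]>.035)&(c[:,2]<.1)&(abs(c[:,1]-.178)<.02)&(c[:,0]>.58)]
for z in np.arange(.04,.15,.008):
    q=c[(abs(c[:,2]-z)<.004)&(abs(c[:,1]-.178)<.02)&(c[:,0]>.57)];print(z.round(3),len(q),np.median(q[:,0]).round(4) if len(q) else 0)
E
```

```text
now rear edge in stand [0.0152 0.0002 0.0107] tilt/yaw [0.03  0.399 0.002] 19.85 [-2.04 -0.18  2.64]
0.04 32 0.5978
0.048 24 0.5999
0.056 31 0.6028
0.064 20 0.605
0.072 0 0
0.08 35 0.6198
0.088 61 0.6151
0.096 31 0.6156
0.104 34 0.6181
0.112 48 0.618
0.12 28 0.6198
0.128 26 0.6225
0.136 28 0.6256
0.144 41 0.6288
```

Request:
play_rows(force=20, targets=[{"grip": 130,"linear": [0,0,0],"delta_rot": [0,0,0]},{"grip": 130,"linear": [0,0,0],"delta_rot": [0,0,0]},{"grip": 75,"linear": [0,0,0],"delta_rot": [0,0,0]},{"grip": 60,"linear": [0,0,0],"delta_rot": [0,0,0]},{"grip": 30,"linear": [0,0,0],"delta_rot": [0,0,0]},{"grip": 0,"linear": [0,0,0],"delta_rot": [0,0,0]},{"grip": 0,"linear": [0,0,0],"delta_rot": [0,0,0]},{"grip": 0,"linear": [0,0,0],"delta_rot": [0,0,0]}])

```text
time: 20.7
ee_pos: [0.6089, 0.1784, 0.1187]
tcp_rot: [179.9, -8.4, -178.3]
wrist_force: [0.6, -0.5, 0.1]
opening: 0.0855
grasp_force: 0.0
```

Run:
```python
from h import *
S=bot.camera("scene");W=bot.camera("wrist")
a=cv2.resize(S["color"][160:265,290:400],(440,420),interpolation=3);a=np.hstack([a,W["color"][:,100:450]])
cv2.imwrite("pics/s5.png",a[:,:,::-1])
v,u=np.mgrid[150:250,325:372];c=deproj(S,u.ravel(),v.ravel())
for z in np.arange(.04,.17,.01):
    q=c[(abs(c[:,2]-z)<.005)&(abs(c[:,1]-.178)<.03)&(c[:,0]>.57)];print(z.round(3),len(q),np.median(q[:,0]).round(4) if len(q) else 0)
```

```text
0.04 43 0.5971
0.05 43 0.6002
0.06 52 0.603
0.07 19 0.6067
0.08 83 0.6187
0.09 89 0.6143
0.1 59 0.616
0.11 83 0.6178
0.12 60 0.6188
0.13 56 0.6229
0.14 65 0.6271
0.15 131 0.6257
0.16 62 0.6213
```

View pics/s5.png

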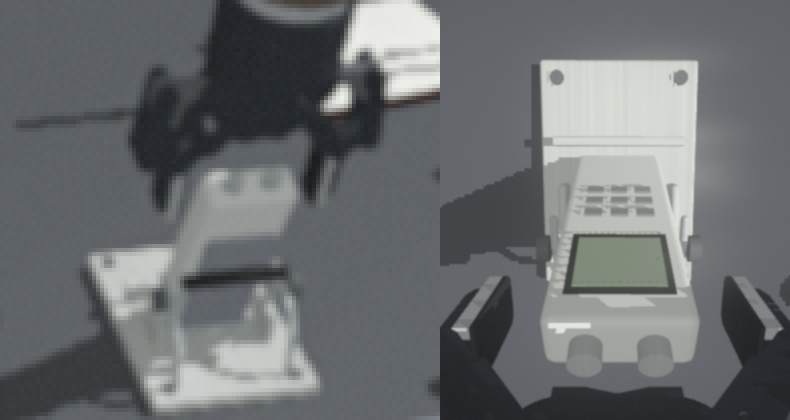

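Request:
play_rows(targets=[{"grip": 0,"linear": [0.15,0,1],"delta_rot": [0,0,0]},{"grip": 0,"linear": [0.45,0,3],"delta_rot": [0,0,0]},{"grip": 0,"linear": [0.8,0,6],"delta_rot": [0,0,0]},{"grip": 0,"linear": [0.8,0,9],"delta_rot": [0,0,0]},{"grip": 0,"linear": [0,0,12],"delta_rot": [0,0,0]},{"grip": 0,"linear": [-2,0,15],"delta_rot": [0,0,0]},{"grip": 0,"linear": [-5,0,17],"delta_rot": [0,0,0]},{"grip": 0,"linear": [-8,0,17],"delta_rot": [0,0,0]},{"grip": 0,"linear": [-8,0,17],"delta_rot": [0,0,0]}])

```text
time: 21.7
ee_pos: [0.5264, 0.1784, 0.2912]
tcp_rot: [179.9, -8.3, -178.3]
wrist_force: [0.5, 0.0, 0.2]
opening: 0.0853
grasp_force: 0.0
```

Run:
```python
from h import *
S=bot.camera("scene");W=bot.camera("wrist")
a=cv2.resize(S["color"][160:265,290:400],(440,420),interpolation=3);a=np.hstack([a,W["color"][:,100:450]])
cv2.imwrite("pics/s6.png",a[:,:,::-1])
v,u=np.mgrid[150:250,325:372];c=deproj(S,u.ravel(),v.ravel())
for z in (.04,.05,.06,.09,.1,.11,.12,.13,.14):
    q=c[(abs(c[:,2]-z)<.005)&(abs(c[:,1]-.178)<.03)&(c[:,0]>.57)];print(z,len(q),np.median(q[:,0]).round(4))
r=bot.trace(W,"meter")[0];c=cloud(W,r["pixels"]);print(r["conf"],np.percentile(c,[1,50,99],axis=0).round(3).tolist())
for z in(.04,.06,.08,.1,.12,.14):
    q=c[abs(c[:,2]-z)<.006]
    if len(q):print(z,np.percentile(q[:,1],[2,98]).round(4),np.median(q[:,0]).round(4))
```

```text
0.04 41 0.5973
0.05 45 0.6008
0.06 51 0.6035
0.09 86 0.6145
0.1 62 0.6159
0.11 82 0.6177
0.12 57 0.6187
0.13 60 0.6228
0.14 60 0.6266
0.8 [[0.553, 0.151, 0.023], [0.593, 0.178, 0.12], [0.627, 0.205, 0.161]]
0.04 [0.1509 0.2037] 0.5603
0.06 [0.1507 0.2039] 0.5686
0.08 [0.1513 0.204 ] 0.5765
0.1 [0.1514 0.2041] 0.5851
0.12 [0.1515 0.2047] 0.5928
0.14 [0.1519 0.2044] 0.6015
```

View pics/s6.png

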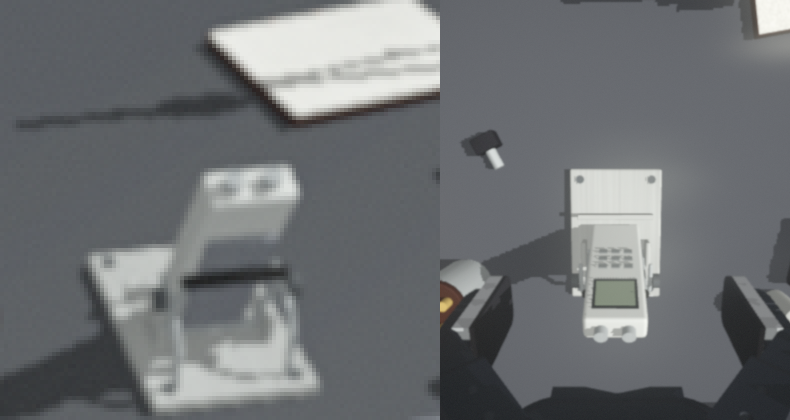

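The thermometer leans on the leg, centred (y about 0.178) with its screen towards the robot. The leg's rear face is unchanged, so it is still at its stop.

```bash
python3 -c "
from workcell import bot
print(bot.job_done())"
```

```text
the job is handed in; nothing more can be done
None
```

The job is handed in: I pressed the leg onto its stop at about 8 to 9 N for over half a second. The thermometer now stands centred on the stand behind the lip, leaning on the leg with its screen facing away from it, and the gripper is clear.

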